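# Roll the bread board's strips home

## Task

The six bamboo strips of the slatted bread board were put back after washing and still stand proud of its frame. Take the hand roller off its rest by its red grip and roll it along the row of strips with steady pressure, so that the turning wheel presses every strip flush with the frame; do not squash the grip's spring fully, do not press the strips with the fingers and leave the spice jars and the salt shaker alone. Then stand the roller upright back on the two rails of its rest, lined up with it as it was, and let go.

Things in the scene. Friction and masses are not known exactly. Their poses are not given: they have to be found in the camera images.
- bread_board: Dark wooden frame 246 x 124 mm, fixed to the worktop, six pale bamboo strips lying across it. Origin: centre of the underside, on the worktop. x runs along its length (the rolling direction, either way), y along the strips, z up. Strips 0 to 5 are centred at x = -80, -48, -16, 16, 48, 80 mm, y = 0; each is 29 mm wide (x) and 84 mm long (y).
- board_top (a point): Centre of the bread board at the level of the frame's top, 22 mm above the worktop. Axes as the board's. A flush strip's top is at this level, a proud one's up to 7 mm above it. A strip slides straight down under about 5 N (stiff, no spring-back) until it meets its stop, flush.
- strip0 (a joint): How far strip 0 (at x = -80 mm of the board) has been pressed down, in m: 0 = 7 mm proud, 0.007 = flush on its stop; starts between 0 and 0.003
- strip1 (a joint): the same for strip 1 (x = -48 mm)
- strip2 (a joint): the same for strip 2 (x = -16 mm)
- strip3 (a joint): the same for strip 3 (x = 16 mm)
- strip4 (a joint): the same for strip 4 (x = 48 mm)
- strip5 (a joint): the same for strip 5 (x = 80 mm)
- roller: Hand roller standing upright, 132 mm tall, about 0.4 kg: black rubber wheel (48 mm diameter, 60 mm wide, axle along y and 24 mm above the origin, turns freely) in an aluminium fork, above it a red slab grip on a spring. Origin: lowest point of the wheel, midway along it; x is the rolling direction, z up.
- grip_mid (a point): Middle of the roller's red grip, 111 mm above the roller's origin when the spring is free; axes as the roller's. The grip is 18 mm thick (x), 66 mm wide (y), 42 mm high (z), with nothing beside it: take it from above, TCP at this point, fingers closing along x.
- roller_feet (a point): Level of the undersides of the roller's two fork feet, 10 mm above its origin, midway between them. The feet are flat plates 60 mm long (x) and 10 mm thick (y), at y = +-43 mm.
- roller_grip (a joint): How far the grip is pressed down towards the fork, in m: 0 = free, 0.020 = fully squashed. Spring: 3 N preload, then 0.8 N per mm (11 N at 10 mm, 16 N at 16 mm). 8 to 15 mm (9 to 15 N) is right for rolling, at 50 mm/s or so.
- roller_wheel (a joint): angle the wheel has turned in its fork, rad, 0 at the start; 24 mm of rolling turn it by 1 rad, in either sense
- roller_rest: Rest fixed to the worktop: steel foot 100 mm (x) x 124 mm (y), 3 mm thick, two grey rails along x at y = +-47 mm, 22 mm wide, tops 16 mm above the worktop. Origin: centre of the underside, z up. The roller stands with its feet on the rails, wheel between them (6 mm clear a side): its origin 6 mm above this one, x axes parallel, either way round.
- spice_jar_a: spice jar with a black cap, 41 mm across, 105 mm tall, loose; origin at the centre of its underside; leave alone
- spice_jar_b: a second spice jar with a black cap, 41 mm across, 105 mm tall, loose; origin at the centre of its underside; leave alone
- salt_shaker: glass salt shaker, 44 mm across, 90 mm tall, loose; origin at the centre of its underside; leave alone
Mind the look-alikes: they are no part of the job. Leave any green look-alike of the roller_rest alone. Of the things that look like the roller, the larger one is meant.

How it is judged (in metres and radians):
On the way, in this order (a step that is already met when the one before it is completed fails the run):
1. the roller is rolled along the strips under pressure: its wheel, pressing on the board with more than 3 N, has turned by at least 3 rad (72 mm of rolling) (contact force between roller and bread_board above 3 N and (value of joint roller_wheel above 3 rad or value of joint roller_wheel below -3 rad)), for 0.05 s.
2. all six strips are flush with the frame (within 1.5 mm) (value of joint each of strip0, strip1, strip2, strip3, strip4, strip5 above 0.0055 m), for 0.2 s.
At the end, for the whole second after the job is handed in: All six strips are pressed at least 5.5 of 7 mm down (flush within 1.5 mm), and the roller stands still and released with both feet on the rails of its rest: within 20 mm of the rest's centre, at its own height within 3 mm, upright within 0.1 rad and parallel to the rest within 0.25 rad (all of step 2 and horizontal distance between roller and roller_rest below 0.02 m and z of roller in the frame of roller_rest between 0.003 and 0.009 m and angle between roller's own z axis and vertical below 0.1 rad and angle between the x axis of roller and the x axis of roller_rest, either way round below 0.25 rad and contact force between the fingers and roller below 0.1 N and linear speed of roller below 0.02 m/s); the robot touches nothing.
It fails at once if the grip's spring is squashed fully (more than 18.5 of 20 mm) (value of joint roller_grip above 0.0185 m).
It fails at once if the fingers press on the bread board or its strips (more than 2 N) (contact force between the fingers and bread_board above 2 N).
It fails at once if a jar or the salt shaker is shoved by more than 30 mm (distance of any of spice_jar_a, spice_jar_b, salt_shaker from where it was at the start of the episode above 0.03 m).
It also fails if it takes over 53 s, if anything falls off the work surface, if the arm or the gripper's body presses on something with over 40 N, if the wrist force passes 120 N, or if a joint passes its speed limit or range.

## Robot

A 6-joint arm with a two-finger parallel gripper is mounted at the origin on a cart in front of the work surface, level with it; the furniture and walls round the work are solid. World frame = base frame: x ahead of the robot, y to its left, z up, the work surface at z = 0. Lengths are in mm, angles in degrees, forces in N, time in s.
With the tool pointing down it reaches from about 325 to 925 mm from the base axis. Payload 3.1 kg.
Tool frame: the origin (TCP) lies between the finger pads, 19 mm behind the fingertips; this is the grasp point; z points along the fingers, y is the line along which they close (so a half turn about z gives the same grasp; the last joint's range is limited). The gripper opens to 85 mm and grips with 20 to 120 N. Pads are 22 mm wide; open, the fingers measure 114 mm over their backs; the gripper's body (76 mm by 85 mm) begins 54 mm behind the grasp point. The pads swing forward as they close: fully open they stand 13 mm farther back than shut.
Start: joints at [-82.46, 12.427, 92.441, -0, 75.132, -6.429], TCP at [150.891, -606.524, 250] pointing down, gripper open.
Joint ranges: [-157.48, 157.48], [-44.54, 120.13], [17.64, 146.25], [-64.5, 244.5], [7.68, 150.69], [-147.95, 147.95]. Speed limits (degrees/s): [159.86, 159.86, 180, 180, 180, 180].

## Interface

Orientations are given as [roll, pitch, yaw] about the fixed x, y, z axes, in that order (R = Rz(yaw) Ry(pitch) Rx(roll)).
In Python, from station import * gives the robot as it stands. Calls block until the motion is done:
- goto(position, orientation): joint-space move of the TCP to a pose.
- move_l(position, attitude=None, speed=150): straight line of the TCP; attitude=None keeps the orientation; speed is the mean speed in mm/s.
- move_j(angles): joint-space move.
- grip(opening, squeeze=None): finger opening in mm; squeeze is the grip in N (None keeps the last); returns when the fingers have stopped.
- wait(seconds).
- solve_ik(position, orientation): joint angles nearest the present ones, or None.
- get_obs(): the state.
- get_image(name): name is "scene" or "top"; returns the picture (480x640x3 uint8, red, green, blue); there is no depth.
- get_calibration(name): a dict with "fx", "fy", "cx", "cy" (pixels), "D" ([k1, k2, p1, p2, k3] as OpenCV has them; the pictures are not rectified), "R" (3x3) and "t" (3): a world point X has camera coordinates R X + t. Camera axes: x right, y down, z forward; pixel columns grow to the right and rows downward; lengths in mm; the calibration is good to about 2 mm. A picture is of the moment at which its call begins. get_calibration takes no time and is no camera call.
A pose or a line that the arm cannot do raises Unreachable and nothing moves.
- sign_off(): hands the job in; it is judged then, once.
Trained networks look in the newest picture that a camera, given by its name, has taken for a name from the list of things; names that differ only in an ending like _2 or _b are one class to them, and where a whole thing is asked for, a point or a joint stands for the part that bears it (a point fixed in the world has none). Each returns a list of dicts, best first, with "score" (0 to 1); they miss things now and then, are a little off and sometimes report something else, mostly with a low value. They report only what shows in the picture. A call takes as long as a camera call. They do not tell look-alikes from the thing itself.
- spot_in(name, camera): "extent" ([centre column, centre row, width, height] in pixels, round what is visible of it).
- regions_of(name, camera): "region" (480x640 bool, what is visible of it) and "extent" ([centre column, centre row, width, height] in pixels, round what is visible of it).
The state is a dict: "t": time; "joint_pos": joint angles; "qvel": joint speeds; "effort": joint torques, N m; "tcp_pos": TCP position; "ee_rot": TCP orientation; "wrist_force": force on the tool from outside, world axes, zero at the start; "moment": the same for the moment, N m; "grip_width": finger opening in mm; "grip_force": force on a finger pad.
Only numpy, scipy, OpenCV 4.12 (cv2) and the standard library are available. Lean on these libraries where they do the work, as an engineer would, in place of code of your own. Each camera call takes 0.05 s, during which the arm holds its last target. There are 200 camera calls.

## Working session

There is one attempt and no reset: what is moved stays moved. The work goes in short steps, each a Python script; the robot and the scene stay as the last script left them, time stands still between calls to the robot, and variables do not carry over. Pictures are saved under pics/ and viewed, at most 10 in all, crops included, and the job is handed in when it is done.

```bash
mkdir -p pics; python3 - <<'E'
from station import *
import cv2,numpy as np
for c in ["scene","top"]:
    im=get_image(c); cv2.imwrite(f"pics/{c}0.png",im[:,:,::-1])
    k=get_calibration(c); print(c,k["fx"],k["fy"],k["cx"],k["cy"],k["D"],"C",-np.array(k["R"]).T@np.array(k["t"]))
    for n in ["bread_board","roller","roller_rest","grip_mid","strip0","spice_jar_a","salt_shaker"]:
        print(n,[(round(d["score"],2),np.round(d["extent"]).astype(int).tolist()) for d in spot_in(n,c)])
print(get_obs()["t"])
E
```

```text
scene 548.4414855743071 548.4414855743071 320.6688790617899 239.66520432317282 [-0.01328496  0.          0.          0.          0.        ] C [ -55.51259374 -885.68987052 1320.49549904]
bread_board [(0.7, [307, 238, 82, 71])]
roller [(0.62, [353, 307, 38, 46]), (0.54, [311, 239, 23, 17]), (0.28, [294, 227, 26, 22])]
roller_rest [(0.85, [396, 369, 55, 44]), (0.83, [351, 320, 55, 33]), (0.5, [304, 233, 23, 15])]
grip_mid [(0.8, [352, 295, 21, 19])]
strip0 [(0.8, [310, 238, 22, 19]), (0.71, [298, 228, 27, 25]), (0.68, [320, 246, 25, 22]), (0.65, [327, 252, 21, 21]), (0.46, [304, 234, 23, 16]), (0.46, [290, 222, 22, 20])]
spice_jar_a [(0.73, [304, 166, 16, 29]), (0.73, [307, 143, 10, 20])]
salt_shaker [(0.87, [443, 299, 17, 24]), (0.44, [308, 146, 10, 32])]
top 450.92567056428817 450.92567056428817 315.3528555250659 239.36717728632854 [-0.02548519  0.          0.          0.          0.        ] C [ 398.38982763  -64.58562619 1284.90646567]
bread_board [(0.71, [278, 251, 95, 59])]
roller [(0.86, [431, 317, 26, 19]), (0.63, [390, 269, 20, 33]), (0.38, [388, 269, 39, 43]), (0.27, [281, 252, 97, 59])]
roller_rest [(0.72, [386, 270, 37, 43]), (0.68, [451, 266, 42, 53])]
grip_mid [(0.62, [393, 267, 11, 32]), (0.44, [433, 315, 16, 4])]
strip0 [(0.89, [253, 255, 14, 31]), (0.85, [285, 249, 18, 34]), (0.59, [298, 246, 18, 31]), (0.57, [263, 253, 16, 32]), (0.53, [310, 247, 10, 26])]
spice_jar_a [(0.8, [193, 197, 20, 24])]
salt_shaker [(0.48, [423, 187, 19, 21])]
0.8
```

View pics/scene0.png

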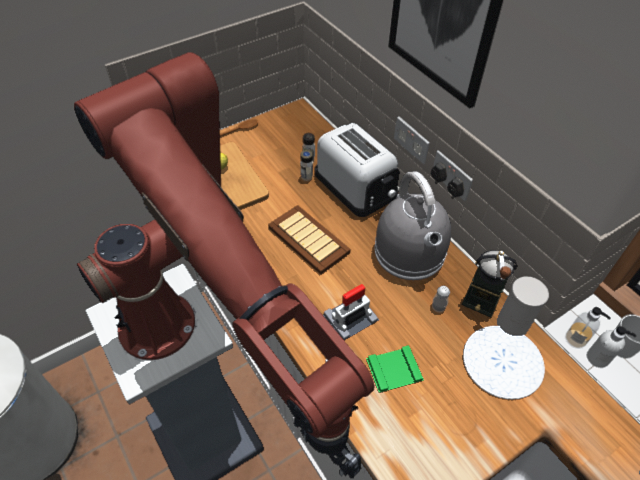

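View pics/top0.png

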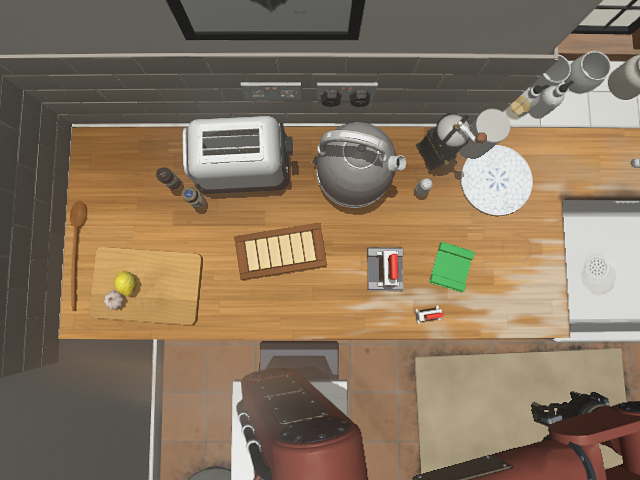

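The scene shows the board at scene (308,238) / top (280,251). The true roller stands on its grey rest at top (385,268) with the grip at (393,267). The small look-alike is at top (429,314) and the green rest at (452,266). Next I measure by masks and check with an overlay.

```bash
cat > h.py <<'E'
from station import *
import cv2,numpy as np
def cal(c):
    k=get_calibration(c); return np.array([[k["fx"],0,k["cx"]],[0,k["fy"],k["cy"]],[0,0,1]]),np.array(k["D"],float),np.array(k["R"],float),np.array(k["t"],float)
def rays(c,uv):
    K,D,R,t=cal(c); p=cv2.undistortPoints(np.array(uv,float).reshape(-1,1,2),K,D)[:,0]
    return -R.T@t,np.c_[p,np.ones(len(p))]@R
def plane(c,uv,z):
    C,d=rays(c,uv); return (C+d*((z-C[2])/d[:,2])[:,None])[:,:2]
def proj(c,X):
    K,D,R,t=cal(c); return cv2.projectPoints(np.array(X,float).reshape(-1,1,3),cv2.Rodrigues(R)[0],t,K,D)[0][:,0]
def box(x,y,yaw,lx,ly,z,ox=0,oy=0):
    a=np.radians(yaw);R=np.array([[np.cos(a),-np.sin(a)],[np.sin(a),np.cos(a)]])
    p=np.array([[lx,ly],[-lx,ly],[-lx,-ly],[lx,-ly]])/2+[ox,oy]
    return np.c_[p@R.T+[x,y],np.full(4,z)]
def tri(a,b):
    (C1,d1),(C2,d2)=rays("scene",[a]),rays("top",[b]);d1=d1[0];d2=d2[0]
    s=np.linalg.lstsq(np.c_[d1,-d2],C2-C1,rcond=None)[0]
    p,q=C1+s[0]*d1,C2+s[1]*d2; return (p+q)/2,np.linalg.norm(p-q)
def red(im,win):
    h=cv2.cvtColor(im,cv2.COLOR_RGB2HSV);m=((h[...,0]<8)|(h[...,0]>172))&(h[...,1]>170)&(h[...,2]>90)
    w=np.zeros(m.shape,bool);w[win[1]:win[3],win[0]:win[2]]=1;return m&w
def show(im,c,boxes,crop,name,s):
    b=cv2.resize(im[crop[1]:crop[3],crop[0]:crop[2],::-1],None,fx=s,fy=s,interpolation=cv2.INTER_NEAREST)
    for q,col in boxes: cv2.polylines(b,[np.int32((proj(c,q)+.5-crop[:2])*s)],True,col,1)
    cv2.imwrite(name,b); return b
E
python3 - <<'E'
from h import *
im={c:get_image(c) for c in("scene","top")}
def near(n,c,uv):
    L=[d for d in regions_of(n,c) if np.hypot(d["extent"][0]-uv[0],d["extent"][1]-uv[1])<15]; return L[0]["region"] if L else None
def rect(m,c,z):
    v,u=np.nonzero(m); r=cv2.minAreaRect(plane(c,np.c_[u,v],z).astype(np.float32)); return r
for c,b,r in(("top",(280,251),(386,269)),("scene",(308,238),(351,317))):
    for n,uv,z in(("bread_board",b,22),("roller_rest",r,3)):
        m=near(n,c,uv)
        if m is not None: print(c,n,rect(m,c,z),m.sum())
ms=red(im["scene"],(330,275,375,325));mt=red(im["top"],(365,240,410,295))
cs=[np.argwhere(m).mean(0)[::-1] for m in(ms,mt)];print(cs,ms.sum(),mt.sum(),tri(*cs))
v,u=np.nonzero(mt);print(cv2.minAreaRect(plane("top",np.c_[u,v],125).astype(np.float32)))
E
```

```text
top bread_board ((508.8957824707031, 28.248626708984375), (128.81594848632812, 246.65576171875), 9.446782112121582) 3907
top roller_rest ((460.5428771972656, -268.48321533203125), (128.72610473632812, 100.53179168701172), 0.5016345977783203) 997
scene bread_board ((506.7702331542969, 20.28723907470703), (130.9369354248047, 256.5037841796875), 8.970951080322266) 2716
scene roller_rest ((461.4715576171875, -268.03948974609375), (106.17204284667969, 123.67742156982422), 89.04589080810547) 632
[array([353.46835443, 291.62658228]), array([393.14583333, 266.39583333])] 158 144 (array([ 460.99862688, -270.70084975,  127.09735474]), np.float64(3.1504094428232152))
((460.86444091796875, -269.95361328125), (20.70099639892578, 62.05414581298828), 88.94115447998047)
```

```bash
python3 - <<'E'
from h import *
B=(508.5,27,99.4);R=(461,-268.5,90)
out=[]
G,Y,M=(0,200,0),(255,0,0),(255,0,255)
bx=[(box(*B,246,124,22),M)]+[(box(*B,29,84,26,ox=o),Y) for o in(-80,-48,-16,16,48,80)]+[(box(*R,100,124,3),M),(box(*R,18,66,138),Y),(box(*R,100,22,16,oy=47),G),(box(*R,100,22,16,oy=-47),G)]
a=show(get_image("top"),"top",bx,(225,215,415,300),"pics/a.png",4)
b=show(get_image("scene"),"scene",bx,(260,200,385,345),"pics/b.png",4)
cv2.imwrite("pics/ov_a.png",a);cv2.imwrite("pics/ov_b.png",b)
E
```

```text
(no output)
```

View pics/ov_a.png

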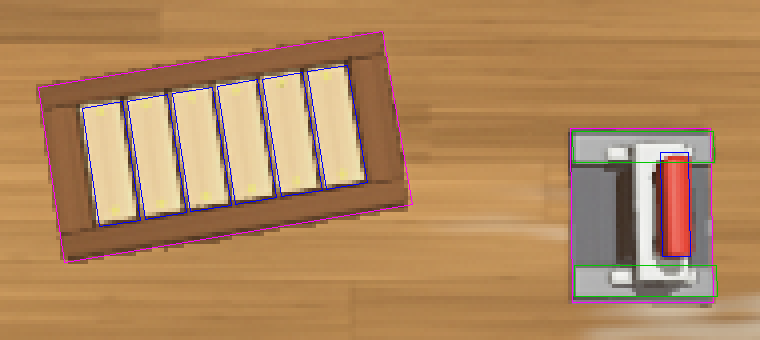

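View pics/ov_b.png

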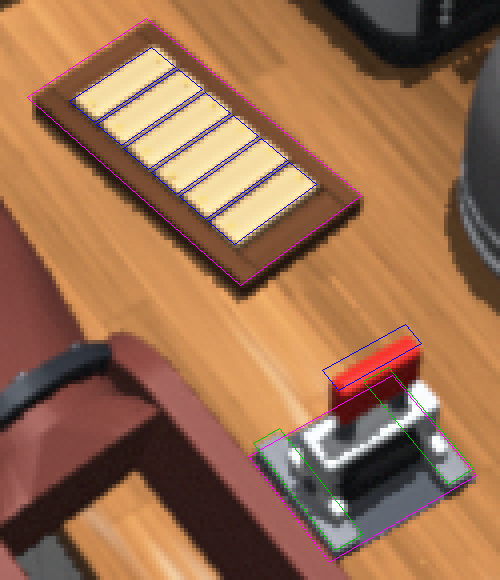

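Overlays fit within about 2 to 3 mm. Now the grasp.

```bash
python3 - <<'E'
from h import *
o=get_obs();print(o["ee_rot"],o["t"])
for y in(0,180,-180): 
    for p,yy in(((461,-270,250),y),((521.6,-52,160),y+9.4),((494,114,160),y+9.4)): print(y,np.round(q,0) if (q:=solve_ik(p,[180,0,yy])) is not None else None)
goto([461,-270,230],[180,0,0]); move_l([461,-270,117],speed=120)
print(get_obs()["wrist_force"]); grip(10,80); o=get_obs()
print(o["grip_width"],o["grip_force"],o["wrist_force"],o["tcp_pos"],o["t"])
move_l([461,-270,190],speed=100); wait(.2); o=get_obs(); print(o["wrist_force"],o["moment"],o["grip_width"],o["t"])
im=get_image("scene");cv2.imwrite("pics/g.png",cv2.resize(im[220:380,280:440,::-1],None,fx=3.5,fy=3.5))
E
```

```text
[-1.79996090e+02  1.04915641e-03  1.39709393e+01] 1.2
0 [-38.   1. 105.  -0.  74.  52.]
0 [-13.   6. 110.  -0.  64.  67.]
0 [  5.   4. 113.  -0.  64.  86.]
180 [ -38.    1.  105.    0.   74. -128.]
180 [ -13.    6.  110.    0.   64. -113.]
180 [  5.   4. 113.   0.  64. -94.]
-180 [ -38.    1.  105.    0.   74. -128.]
-180 [ -13.    6.  110.    0.   64. -113.]
-180 [  5.   4. 113.   0.  64. -94.]
[ 0.06598683 -0.2518982  -0.66341483]
16.952230644182027 78.67892146110535 [ 0.16595765 -2.14715207 -0.95787631] [ 461.14838594 -270.33796959  117.14137419] 4.5917
[-0.42238097 -0.38565673 -4.66679693] [ 0.01095943 -0.01032841  0.05631006] 17.135546678010478 5.675
```

View pics/g.png

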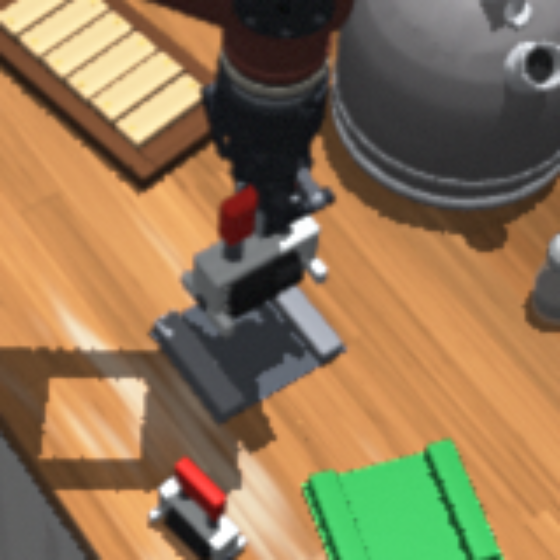

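```bash
python3 - <<'E'
from h import *
a=np.radians(99.4);ux=np.array([np.cos(a),np.sin(a)])
P=lambda s,z:[*(np.array([508.5,27])+s*ux),z]
A=[180,0,9.4]
def rep(m):
    o=get_obs();print(m,np.round(o["wrist_force"],1),np.round(o["tcp_pos"],1),round(o["grip_width"],1),round(o["t"],2))
goto(P(-90,175),A); move_l(P(-90,145),speed=60); rep("above")
move_l(P(-90,130),speed=30); rep("130")
move_l(P(-90,122),speed=30); rep("122")
for s in range(-70,91,20): move_l(P(s,122),speed=45); rep(s)
move_l(P(90,160),speed=60); rep("up")
move_l(P(90,260),speed=150)
E
```

```text
above [ 0.7 -0.3 -4. ] [523.1 -61.9 144.7] 17.3 7.25
130 [-0.9  0.3  3.9] [524.2 -62.  131.1] 16.7 7.9
122 [-1.2  0.4  9.1] [524.4 -62.2 123.8] 17.4 8.32
-70 [-2.7 -2.6  9.2] [521.3 -43.6 124.1] 16.8 8.91
-50 [-2.1  0.2  9.2] [517.7 -22.5 123.8] 17.0 9.5
-30 [-2.1 -0.1  9.8] [514.5  -2.9 123.8] 17.2 10.09
-10 [-2.4 -2.9  9.3] [511.3  15.9 123.9] 17.2 10.68
10 [-2.3  0.8  9.4] [507.9  36.9 123.7] 17.3 11.28
30 [-1.8 -0.9  9.2] [504.7  56.3 123.7] 17.2 11.87
50 [-2.  -1.5  9.8] [501.3  75.9 123.7] 17.3 12.46
70 [-2.   0.2 10.1] [498.   96.3 123.7] 17.5 13.05
90 [-2.1 -0.   9.5] [494.7 116.1 123.7] 17.2 13.64
up [ 0.7 -0.3 -4.8] [493.3 115.7 159.4] 17.0 14.43
```

The reaction stayed a uniform 9 to 10 N, which is what flush strips should give. I'll make a slightly firmer return pass for safety, since it lies on the way back, and then look.

```bash
python3 - <<'E'
from h import *
a=np.radians(99.4);ux=np.array([np.cos(a),np.sin(a)])
P=lambda s,z:[*(np.array([508.5,27])+s*ux),z]
def rep(m):
    o=get_obs();print(m,np.round(o["wrist_force"],1),np.round(o["tcp_pos"],1),round(o["grip_width"],1),round(o["t"],2))
move_l(P(90,140),speed=150); move_l(P(90,119.5),speed=40); rep("down")
for s in range(60,-91,-30): move_l(P(s,119.5),speed=50); rep(s)
move_l(P(-90,190),speed=100); rep("up")
goto([461,-270,190],[180,0,0]); wait(.3); rep("over rest")
R=(461,-268.5,90)
im=get_image("top"); show(im,"top",[],(225,210,415,330),"pics/t2.png",4)
im=get_image("scene"); show(im,"scene",[],(250,190,410,350),"pics/s2.png",3.6)
E
```

```text
down [-1.6  0.1 10.6] [496.1 116.  122.5] 17.3 16.85
60 [-2.5 -0.9  9.9] [501.2  85.9 122.7] 17.0 17.6
30 [-2.1 -0.7 10.4] [506.2  56.1 122.7] 17.3 18.35
0 [-1.4 -0.1  9.7] [511.3  26.4 122.8] 16.9 19.1
-30 [-2.1  0.  10.8] [516.3  -3.3 122.9] 17.5 19.85
-60 [ 0.1 -0.3 10.3] [521.3 -33.3 123. ] 16.9 20.6
-90 [-1.5 -0.6  9.9] [526.3 -63.  123.1] 17.2 21.35
up [-0.3  0.1 -3.6] [522.4 -61.6 188.8] 16.8 22.21
over rest [ 0.2 -0.5 -3.6] [ 461.6 -268.9  190. ] 16.8 23.38
```

View pics/s2.png

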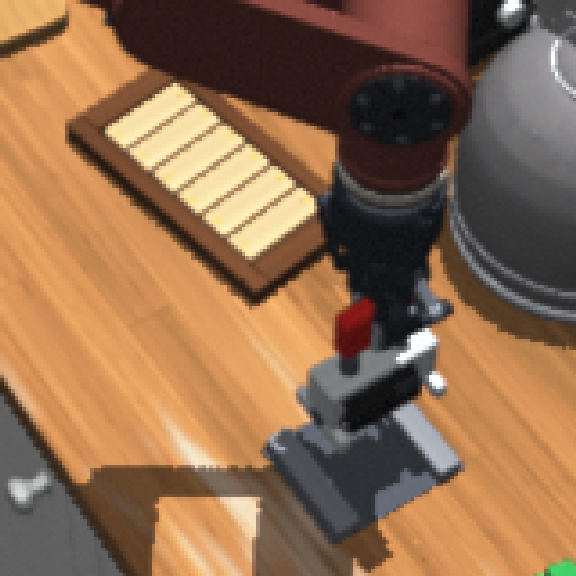

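View pics/t2.png

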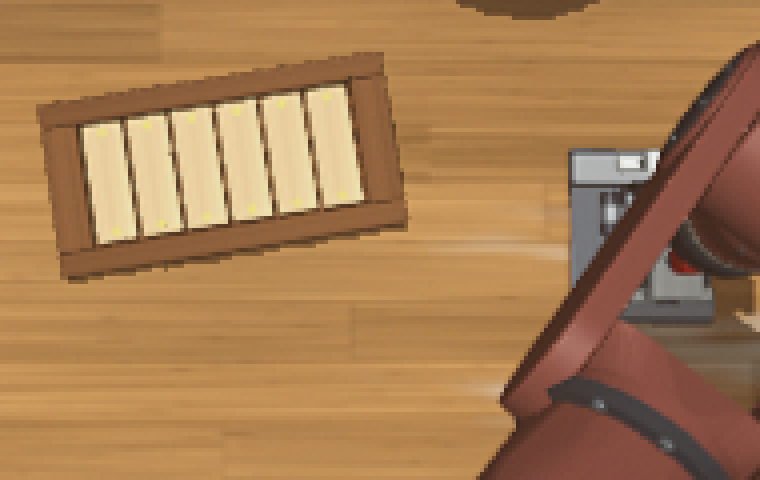

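Strips look even and flush, and the roller hangs straight over its rest as before. Now I lower it.

```bash
python3 - <<'E'
from h import *
def rep(m):
    o=get_obs();print(m,np.round(o["wrist_force"],1),np.round(o["tcp_pos"],1),np.round(o["ee_rot"],1),round(o["grip_width"],1),round(o["t"],2))
move_l([461,-270,128],speed=80); wait(.3); rep("128")
move_l([461,-270,120],speed=20); rep("120")
move_l([461,-270,116.5],speed=15); wait(.3); rep("116.5")
E
```

```text
128 [-0.1 -0.2 -3.1] [ 461.3 -270.2  128.6] [180.  -0.   0.] 16.8 24.71
120 [ 0.1 -0.8 -3.3] [ 460.9 -269.9  119.7] [-180.    0.    0.] 17.0 25.26
116.5 [ 0.3 -0.5  1.6] [ 461.5 -270.4  117.1] [ 1.799e+02 -1.000e-01 -0.000e+00] 17.3 25.94
```

Contact came at the same height as at pick-up (117.1), so I release and check.

```bash
python3 - <<'E'
from h import *
grip(70); wait(.2); move_l([461,-270,240],speed=120); move_j([-82.46,12.427,92.441,0,75.132,-6.429]); wait(.3)
im=get_image("top"); a=show(im,"top",[(box(461,-268.5,90,100,124,3),(255,0,255)),(box(461,-268.5,90,18,66,138),(255,0,0))],(225,215,415,300),"pics/f.png",4)
ms=red(get_image("scene"),(330,275,375,325));mt=red(im,(365,240,410,295))
cs=[np.argwhere(m).mean(0)[::-1] for m in(ms,mt)];print(cs,ms.sum(),mt.sum(),tri(*cs));print(get_obs()["t"])
E
```

```text
[array([353.53896104, 291.04545455]), array([392.51798561, 265.62589928])] 154 139 (array([ 462.76556972, -269.09470484,  126.42586454]), np.float64(2.577488550354811))
29.95
```

View pics/f.png

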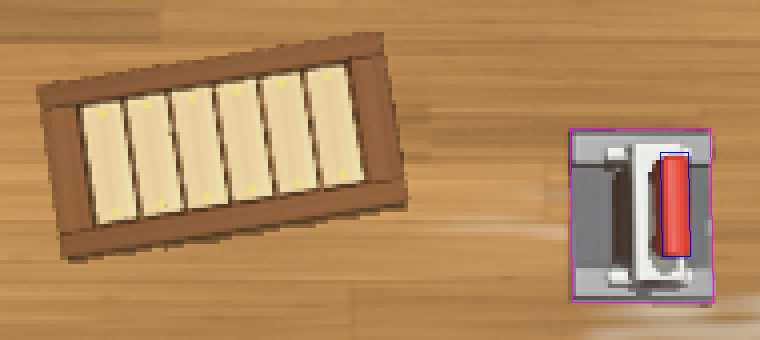

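The roller stands back on its rest with the grip at its start position to within about 2 mm, and all the strips look even and flush. Handing in.

```bash
python3 -c "
from station import *
print(sign_off())"
```

```text
the job is handed in; nothing more can be done
None
```

I rolled all six strips in two passes and, judging by the steady rolling force and the pictures, they are flush; the roller is back upright on its rest and released, and I signed off at about 30 s (sign-off returned no verdict).

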